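# Slide the battery box up to the stop bar

### The job

Bring the heavy grey battery box up for the screwdriver: slide it across the bench until its long side stands squarely up against the aluminium stop bar, on the bar's bare middle between the two yellow ends. It is top-heavy, so push it steadily with the fingertips, low on its plain bottom casting and never on the finned cover, so that it slides flat without tipping; do not grip or lift it. Leave the yellow bolt tray, the bottle and the screwdriver where they are.

Things in the scene. Friction and masses are not known exactly. Their poses are not given: they have to be found in the camera images.
- battery_box: Top-heavy grey die-cast box, 2 kg. Bottom casting, the part to push: flat upright sides, 150 (x) x 110 (y) x 80 mm high; the cover makes it 210 high, so only a hand leaned back about 40 degrees gets its fingertips to the foot first. Origin: centre of underside. Starts 14 to 32 cm from home, its long side within 0.45 rad of parallel to the bar. Slides at 8 to 17 N; pushed above 75 mm it may tip.
- cover: Finned cover, one piece with the battery box and never to be touched: 140 x 100 mm, from 80 to 180 mm above the bench, with upright cooling fins, and a conduit hub (56 mm across, black plug on top) up to 210 mm. Origin: on the box's axis, 80 mm above its underside; axes as battery_box.
- stop_bar: Aluminium T-slot bar bolted down left or right of the box, 320 (x) x 40 (y) x 40 mm high, pointing roughly away from the robot; both ends 60 mm yellow, the middle 200 mm bare. Origin: centre of its underside; upright faces 20 mm either side along y. The box belongs against the face on its own side: home with its origin 75 mm from the bar's along bar y, within 25 mm along bar x, axes parallel.
- bolt_tray: Loose shallow yellow plastic tray with bolts, 110 (x) x 70 (y) x 30 mm high, lying on the side of the box away from the stop bar. Origin: centre of its underside. Leave it alone.
- bottle: Loose yellow plastic bottle with a pink cap, 68 mm across, 168 mm high, standing to one side nearer the robot. Origin: centre of its underside. Leave it alone.
- screwdriver: Loose screwdriver with a blue handle, 200 mm long, 26 mm thick, lying along its x axis to the other side than the bottle. Origin: under its middle, on the bench. Leave it alone.
Not all that is in view belongs to the job. Leave any brown or orange look-alike of the battery_box alone.

How it is judged:
By the outcome, as a careful person would: the job done as asked, in the order asked, and still so for the second after the job is handed in, with the robot touching nothing.
It also fails if it takes over 51 s, if anything falls off the work surface, if the arm or the gripper's body presses on something with over 40 N, if the wrist force passes 120 N, or if a joint passes its speed limit or range.

### The arm

A 7-joint arm with a two-finger parallel gripper is mounted at the origin on the work surface. World frame = base frame: x ahead of the robot, y to its left, z up, the work surface at z = 0. Lengths are in m, angles in rad, forces in N, time in s.
With the tool pointing down it reaches from about 0.35 to 0.9 m from the base axis. Payload 8.1 kg.
Tool frame: the origin (TCP) lies at the very end of the fingers, on their centre line; the grasp point (between the pads) lies 19 mm behind it; z points along the fingers, y is the line along which they close (so a half turn about z gives the same grasp; the last joint's range is limited). The gripper opens to 92 mm and grips with 3 to 60 N. Pads are 19 mm wide; open, the fingers measure 130 mm over their backs; the gripper's body (75 mm by 190 mm) begins 47 mm behind the grasp point.
Start: joints at [-1.241, 0.434, 0.025, 1.573, -0.012, 1.134, -0.075], TCP at [0.262, 0.567, 0.227] pointing down, gripper open.
Joint ranges: [-2.62, 2.62], [-0.44, 2.09], [-1.27, 1.32], [0.08, 2.57], [-1.32, 4.46], [0.12, 2], [-2.74, 2.74]. Speed limits (rad/s): [2.22, 2.22, 3.01, 3.01, 3.14, 3.14, 3.14].

### API

Orientations are given as [roll, pitch, yaw] about the fixed x, y, z axes, in that order (R = Rz(yaw) Ry(pitch) Rx(roll)).
In Python, from plant import sensors, optics, workorder gives the robot as it stands.
- The arm moves only by the tool send_rows, never from a script. Its argument "plan" is a list that holds one entry, the list of rows, each a list of 7 numbers: the shift along the tool's x, y, z in m, then the turn, a rotation vector about the tool's x, y, z in degrees, then the opening, from 0 (shut) to 1 (fully open). In form: [[[dx, dy, dz, ax, ay, az, jaw], ...]]. A call has 1 to 12 rows; each row is the pose to reach, as a shift and turn from the pose commanded when the call began, along the tool's axes at that moment; what a row does not reach only later rows make up. A row lasts 1/12 s, in which the tool goes at most 41.7 mm and 7.16 degrees, less where a joint would pass 70% of its speed; a pose out of reach is approached as far as the arm can. A call with a gripper value outside its range is refused whole. The fingers move at their own pace and stop on an object; the grip force is fixed at half the most. Time passes only in rows, so rows that repeat a pose let the fingers close. It gives the time, the measured TCP pose, the force, the opening and the grip force at its end, in the units of the state.
- sensors.sense(): the state, without advancing time (a new reading comes with each control period).
- optics.grab_frame(name): name is "scene" or "top" or "wrist"; returns a dict with "color" (420x560x3 uint8, red, green, blue), "fx", "fy", "cx", "cy" (pixels), "origin" and "rotation" of the camera in the world. Camera axes: x right, y down, z forward; pixel columns grow to the right and rows downward; lengths in m; the calibration is good to about 2 mm. The wrist camera is an equidistant fisheye: a pixel r from the principal point sees the ray r / f radians off the axis. A picture is of the moment at which its call begins. There is no depth.
- workorder.finish_job(): hands the job in; it is judged then, once.
Trained networks look in the newest picture that a camera, given by its name, has taken for a name from the list of things; names that differ only in an ending like _2 or _b are one class to them, and where a whole thing is asked for, a point or a joint stands for the part that bears it (a point fixed in the world has none). Each returns a list of dicts, best first, with "conf" (0 to 1); they miss things now and then, are a little off and sometimes report something else, mostly with a low value. They report only what shows in the picture. A call takes as long as a camera call. They do not tell look-alikes from the thing itself.
- optics.masks_of(camera, label): "region" (420x560 bool, what is visible of it) and "rect" ([left, top, width, height] in pixels, round what is visible of it).
The state is a dict: "t": time; "qpos": joint angles; "joint_vel": joint speeds; "joint_torque": joint torques, N m; "eef_pos": TCP position; "tool_rot": TCP orientation; "ft_force": force on the tool from outside, world axes, zero at the start; "ft_torque": the same for the moment, N m; "opening": finger opening in m; "gripper_force": force on a finger pad.
Only numpy, scipy, OpenCV 4.12 (cv2) and the standard library are available. Lean on these libraries where they do the work, as an engineer would, in place of code of your own. Each camera call takes 0.05 s, during which the arm holds its last target. There are 200 camera calls.

## Working session

There is one attempt and no reset: what is moved stays moved. The work goes in short steps, Python scripts to look and compute and a tool call to move; the robot and the scene stay as the last step left them, time stands still between calls to the robot, and variables do not carry over. Pictures are saved under pics/ and viewed, at most 10 in all, crops included, and the job is handed in when it is done.

Besides the shell and the picture viewer there is one more tool, called after "Request:" in YAML: its name, and indented under it one key for each argument. send_rows: Moves the arm, as the interface text tells. Its arguments: {"type":"object","properties":{"plan":{"type":"array"}},"required":["plan"]}

```bash
mkdir -p pics; cat > h.py <<'E'
import numpy as np, cv2
from plant import sensors, optics, workorder
def ray(f,u,v):
    R=np.array(f["rotation"]);d=np.array([(u-f["cx"])/f["fx"],(v-f["cy"])/f["fy"],1.]);return R@d
def onz(f,u,v,z=0.):
    d=ray(f,u,v);o=np.array(f["origin"]);return (o+d*(z-o[2])/d[2])[:2]
def proj(f,P):
    p=(np.atleast_2d(P)-np.array(f["origin"]))@np.array(f["rotation"]);return np.c_[f["cx"]+f["fx"]*p[:,0]/p[:,2],f["cy"]+f["fy"]*p[:,1]/p[:,2]]
E
python3 - <<'E'
from h import *
fs=[]
for c in("scene","top"):
    f=optics.grab_frame(c); fs.append(f); cv2.imwrite(f"pics/{c}0.png",f["color"][:,:,::-1])
    print(c,f["origin"],np.round(f["rotation"],3).tolist(),f["fx"],f["cx"],f["cy"])
    for l in("battery_box","cover","stop_bar","bolt_tray","bottle","screwdriver"):
        for m in optics.masks_of(c,l):
            print(l,round(m["conf"],2),m["rect"])
s=sensors.sense();print({k:np.round(v,3).tolist() for k,v in s.items()})
E
```

```text
scene [0.58963317 0.47409714 1.4713101 ] [-2.822, -0.004, -3.021] 515.0536082625324 287.2363964950271 218.16176804476493
battery_box 0.85 [328.3, 232.7, 67.5, 73.0]
battery_box 0.74 [258.5, 202.2, 60.0, 53.2]
battery_box 0.72 [193.8, 137.6, 68.9, 78.8]
battery_box 0.54 [248.4, 117.4, 125.4, 22.3]
battery_box 0.22 [268.6, 303.7, 36.2, 30.5]
cover 0.94 [262.2, 198.0, 53.2, 51.0]
cover 0.93 [331.0, 235.9, 69.2, 65.7]
cover 0.9 [196.2, 141.2, 60.7, 62.2]
stop_bar 0.72 [249.2, 120.7, 123.2, 19.7]
bolt_tray 0.9 [266.4, 303.8, 39.7, 27.4]
bottle 0.85 [353.2, 54.4, 21.8, 47.5]
screwdriver 0.88 [294.2, 386.5, 74.2, 20.3]
top [0.41972255 0.0085285  1.13715189] [-2.958, -0.005, -1.582] 386.2235369814717 279.21589786630955 211.01889202164747
battery_box 0.66 [282.9, 97.0, 59.3, 81.9]
battery_box 0.61 [193.6, 250.4, 69.9, 65.9]
battery_box 0.59 [246.3, 172.1, 42.7, 65.4]
battery_box 0.49 [106.6, 235.2, 15.9, 66.5]
cover 0.89 [191.6, 249.8, 66.8, 68.9]
cover 0.79 [245.3, 167.9, 44.5, 66.0]
cover 0.73 [282.6, 101.7, 56.3, 67.2]
stop_bar 0.67 [368.2, 160.9, 34.7, 125.1]
bolt_tray 0.61 [170.0, 197.6, 26.7, 41.9]
bottle 0.72 [435.0, 252.3, 44.0, 28.4]
bottle 0.48 [108.3, 267.4, 11.1, 36.4]
screwdriver 0.75 [105.5, 235.8, 17.3, 69.8]
{'t': 0.7, 'qpos': [-1.241, 0.434, 0.025, 1.573, -0.012, 1.134, -0.075], 'joint_vel': [0.001, -0.001, 0.001, 0.001, -0.0, 0.001, 0.001], 'joint_torque': [-0.001, -66.749, 0.983, -31.475, -0.061, 0.032, 0.0], 'eef_pos': [0.262, 0.567, 0.227], 'tool_rot': [3.142, -0.0, 2.709], 'ft_force': [-0.731, 0.268, -0.164], 'ft_torque': [-0.009, 0.002, -0.001], 'gripper_force': 0.0, 'opening': 0.092}
```

View pics/top0.png

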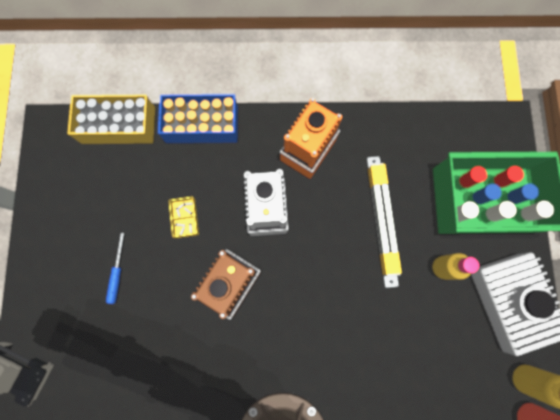

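View pics/scene0.png

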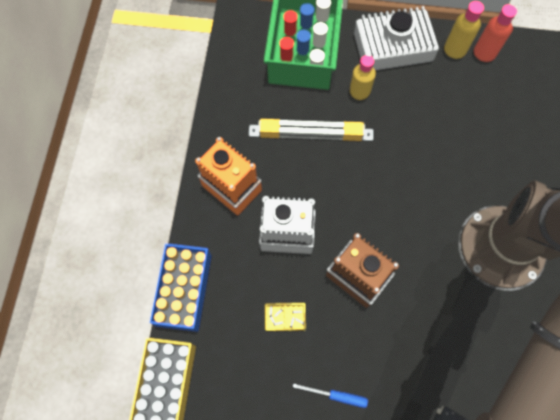

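The two views agree. The grey box is at top (265,200) and the bar at (385,222) on its −y side. The tray is at (183,217), with brown (225,285) and orange (311,135) look-alikes close by. Next I fit poses from the masks.

```bash
cat >> h.py <<'E'
from scipy.spatial.transform import Rotation as Ro
from scipy.optimize import minimize
_g=optics.grab_frame
def grab(c):
    f=dict(_g(c)); f["rotation"]=Ro.from_euler("xyz",f["rotation"]).as_matrix() if np.size(f["rotation"])==3 else np.array(f["rotation"]); return f
def blk(a,b,z0,z1): return np.array([[x*a/2,y*b/2,z] for x in(-1,1) for y in(-1,1) for z in(z0,z1)])
t=np.linspace(0,2*np.pi,24,endpoint=False)
def cyl(r,z0,z1): return np.vstack([np.c_[r*np.cos(t),r*np.sin(t),0*t+z] for z in(z0,z1)])
BOX=[blk(.15,.11,0,.08),blk(.14,.10,.08,.18),cyl(.028,.18,.21)]
BAR=[blk(.32,.04,0,.04)]; TRAY=[blk(.11,.07,0,.03)]; BOT=[cyl(.034,0,.13),cyl(.015,.13,.168)]
def place(V,p): c,s=np.cos(p[2]),np.sin(p[2]); return V@np.array([[c,s,0],[-s,c,0],[0,0,1]])+[p[0],p[1],0]
def sil(f,parts,p,S=4):
    m=np.zeros((420*S,560*S),np.uint8)
    for V in parts: cv2.fillConvexPoly(m,cv2.convexHull(np.round((proj(f,place(V,p))+.5)*S).astype(np.int32)),1)
    return cv2.resize(m.astype(np.float32),(560,420),interpolation=cv2.INTER_AREA)
def fit(obs,parts,p0):
    def cost(p): 
        c=0
        for f,m in obs:
            s=sil(f,parts,p); c+=1-np.minimum(s,m).sum()/np.maximum(s,m).sum()
        return c/len(obs)
    best=None
    for da in(-.35,0,.35):
        q=np.array(p0)+[0,0,da]
        r=minimize(cost,q,method="Nelder-Mead",options=dict(initial_simplex=q+np.array([[0,0,0],[.02,0,0],[0,.02,0],[0,0,.2]]),xatol=2e-4,fatol=1e-4))
        if best is None or r.fun<best.fun: best=r
    return best.x,best.fun
def mask_near(c,label,uv):
    L=[m for m in optics.masks_of(c,label)]
    L=[m for m in L if np.hypot(m["rect"][0]+m["rect"][2]/2-uv[0],m["rect"][1]+m["rect"][3]/2-uv[1])<25]
    return L[0]["region"].astype(np.float32) if L else None
E
python3 - <<'E'
from h import *
F={c:grab(c) for c in("scene","top")}
im={c:F[c]["color"][:,:,::-1].copy() for c in F}
for n,l,P,us,ut in (("grey","battery_box",BOX,(288,228),(266,203)),("brown","battery_box",BOX,(362,268),(228,284)),("orange","battery_box",BOX,(228,177),(312,138)),("bar","stop_bar",BAR,(311,130),(385,223)),("tray","bolt_tray",TRAY,(286,317),(183,218)),("bottle","bottle",BOT,(364,78),(457,266))):
    obs=[(F[c],m) for c,u in(("scene",us),("top",ut)) if (m:=mask_near(c,l,u)) is not None]
    p0=[*onz(F["top"],*ut,.08 if P is BOX else 0.02),0]
    p,e=fit(obs,P,p0); print(n,len(obs),np.round(p,4),round(e,3), [np.round(fit([o],P,p)[0],3) for o in obs])
    for c in F:
        for V in P: cv2.polylines(im[c],[cv2.convexHull(np.round(proj(F[c],place(V,p))).astype(np.int32))],1,(0,255,0),1)
a=cv2.resize(im["top"][80:320,150:410],None,fx=1.5,fy=1.5,interpolation=2);b=cv2.resize(im["scene"][110:350,180:440],None,fx=1.5,fy=1.5,interpolation=2)
cv2.imwrite("pics/fit0.png",np.hstack([a,b]))
E
```

```text
grey 2 [0.6357 0.0382 0.0629] 0.077 [array([0.636, 0.043, 0.07 ]), array([0.632, 0.038, 0.058])]
brown 1 [ 0.42    0.1475 -0.58  ] 0.049 [array([ 0.419,  0.147, -0.573])]
orange 2 [ 0.8221 -0.0888 -0.5932] 0.076 [array([ 0.823, -0.085, -0.63 ]), array([ 0.821, -0.09 , -0.582])]
bar 2 [ 0.5992 -0.3038  0.0817] 0.159 [array([ 0.604, -0.302,  0.082]), array([ 0.596, -0.306,  0.078])]
tray 2 [0.6128 0.2835 0.1284] 0.063 [array([0.614, 0.285, 0.121]), array([0.612, 0.282, 0.123])]
bottle 1 [ 0.4586 -0.4786 -0.2903] 0.108 [array([ 0.459, -0.479, -0.29 ])]
```

View pics/fit0.png

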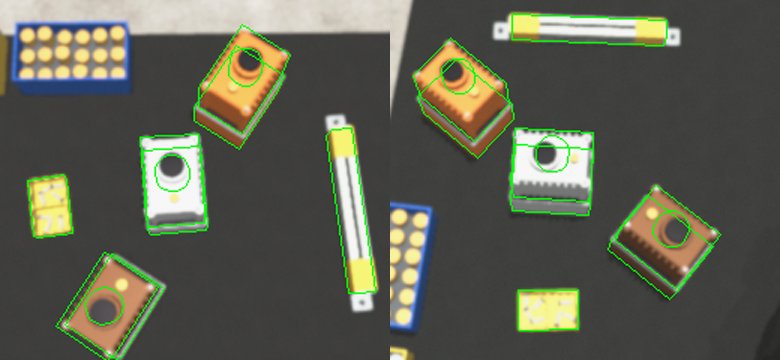

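Overlays sit well on all objects: grey box (0.636, 0.038, 0.06 rad), bar (0.599, −0.304, 0.08 rad). In the bar's frame the box has to go about 263 mm toward the bar and 45–80 mm along −x. I plan a steered push with the velocity normal to the face and the yaw dipping, so it doesn't rely on side friction. First the hand goes leaned 40° behind the box.

```bash
cat > mv.py <<'E'
from h import *
def hand(yaw,lean=40):
    a=np.radians(lean);p=np.array([np.sin(yaw),-np.cos(yaw),0]);z=np.sin(a)*p-np.cos(a)*np.array([0,0,1]);y=np.array([np.cos(yaw),np.sin(yaw),0])
    return np.c_[np.cross(y,z),y,z]
def state():
    s=sensors.sense();return s,np.array(s["eef_pos"]),Ro.from_euler("xyz",s["tool_rot"]).as_matrix()
def row(pos,R,p0,R0):
    return [round(float(v),4) for v in R0.T@(np.array(pos)-p0)]+[round(float(v),1) for v in np.degrees(Ro.from_matrix(R0.T@R).as_rotvec())]+[1]
E
python3 - <<'E'
from mv import *
s,p,R=state()
print(row([.58,.27,.30],hand(.06),p,R)); print(row([.635,.16,.27],hand(.06),p,R))
E
```

```text
[-0.4132, -0.1366, -0.0733, 21.5, -36.0, 59.1, 1]
[-0.5093, -0.2134, -0.0433, 21.5, -36.0, 59.1, 1]
```

Request:
send_rows:
  plan:
    - [[-0.035,-0.011,-0.006,1.8,-3,4.9,1],[-0.07,-0.023,-0.012,3.6,-6,9.8,1],[-0.105,-0.034,-0.018,5.4,-9,14.8,1],[-0.14,-0.046,-0.025,7.2,-12,19.7,1],[-0.17,-0.057,-0.031,9,-15,24.6,1],[-0.205,-0.068,-0.037,10.8,-18,29.5,1],[-0.24,-0.08,-0.043,12.5,-21,34.5,1],[-0.275,-0.091,-0.049,14.3,-24,39.4,1],[-0.31,-0.102,-0.055,16.1,-27,44.3,1],[-0.345,-0.114,-0.061,17.9,-30,49.2,1],[-0.38,-0.125,-0.067,19.7,-33,54.2,1],[-0.413,-0.137,-0.073,21.5,-36,59.1,1]]

```text
t: 2.4
eef_pos: [0.5806, 0.2692, 0.3002]
tool_rot: [3.139, 0.7, 1.627]
ft_force: [0.5, 0.6, -0.3]
opening: 0.0916
gripper_force: 0.0
```

```bash
python3 - <<'E'
from mv import *
s,p,R=state()
print(s["t"],np.round(p,4),np.round(s["qpos"],2),np.degrees(np.arccos(-R[2,2])),R[:,1])
print(row([.58,.27,.30],hand(.06),p,R)); print(row([.637,.17,.27],hand(.06),p,R))
E
```

```text
2.4 [0.5806 0.2692 0.3002] [-1.06  0.71  0.5   1.22  0.27  1.66 -0.57] 40.11360999808548 [0.99833517 0.05764265 0.00205324]
[0.0008, -0.0005, -0.0004, 0.0, 0.1, -0.2, 1]
[-0.0587, 0.0506, 0.089, 0.0, 0.1, -0.2, 1]
```

```bash
python3 - <<'E'
from mv import *
s,p,R=state()
for q in ([.637,.2,.27],[.637,.165,.2],[.637,.15,.12]): print(row(q,hand(.06),p,R))
E
```

```text
[-0.0358, 0.0523, 0.0697, 0.0, 0.1, -0.2, 1]
[-0.0174, 0.0501, 0.1458, 0.0, 0.1, -0.2, 1]
[0.0227, 0.0491, 0.2166, 0.0, 0.1, -0.2, 1]
```

Request:
send_rows:
  plan:
    - [[-0.012,0.017,0.023,0,0,0,1],[-0.024,0.035,0.046,0,0,0,1],[-0.036,0.052,0.07,0,0,0,1],[-0.03,0.051,0.095,0,0,0,1],[-0.024,0.051,0.12,0,0,0,1],[-0.017,0.05,0.146,0,0,0,1],[-0.004,0.05,0.169,0,0,0,1],[0.009,0.049,0.193,0,0,0,1],[0.023,0.049,0.216,0,0,0,1]]

```text
t: 3.15
eef_pos: [0.6357, 0.1514, 0.1183]
tool_rot: [3.141, 0.697, 1.631]
ft_force: [0.0, 0.1, 0.5]
opening: 0.0917
gripper_force: 0.0
```

```bash
python3 - <<'E'
from mv import *
ims=[]
for c in("top","scene"): ims.append(grab(c)["color"][:,:,::-1])
cv2.imwrite("pics/a1.png",np.hstack([cv2.resize(ims[0][60:420,100:460],(400,400)),cv2.resize(ims[1][60:420,180:540],(400,400))]))
s,p,R=state()
print(s["t"],p,s["ft_force"],np.round(s["qpos"],2))
for q in ([.637,.145,.03],[.637,.12,.03]): print(row(q,hand(.06),p,R))
E
```

```text
3.25 [0.63344817 0.150547   0.11555281] [0.05820427 0.20969177 0.52209773] [-0.9   0.83  0.48  1.48  0.29  1.24 -0.59]
[0.0508, 0.0038, 0.0691, -0.3, 0.2, 0.2, 1]
[0.0317, 0.0023, 0.0852, -0.3, 0.2, 0.2, 1]
```

View pics/a1.png

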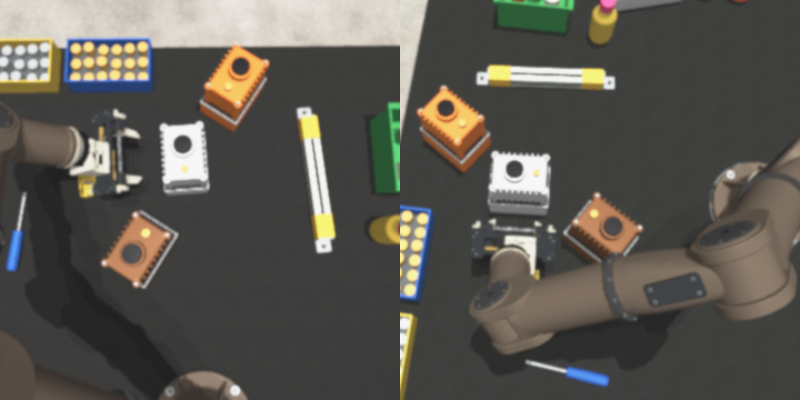

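Hand is leaned behind the box and clear of brown. In the left half the hand is at (110,155) and brown at (140,250). The forearm will sweep over brown during the push, so I triangulate its height before going on.

```bash
python3 - <<'E'
from mv import *
F={c:grab(c) for c in("scene","top")}
def tri(us,ut):
    A=[];b=[]
    for c,u in(("scene",us),("top",ut)):
        d=ray(F[c],*u);d/=np.linalg.norm(d);M=np.eye(3)-np.outer(d,d);A.append(M);b.append(M@F[c]["origin"])
    x=np.linalg.lstsq(np.vstack(A),np.hstack(b),rcond=None)[0];return np.round(x,3),np.round(np.linalg.norm(np.vstack(A)@x-np.hstack(b)),3)
s,p,R=state()
# points along tool axis in images
for L in(.1,.2,.3,.35): print(L,np.round(p-L*R[:,2],3),np.round(proj(F["top"],p-L*R[:,2])),np.round(proj(F["scene"],p-L*R[:,2])))
print(tri((265,333),(103,175)))
# elbow candidates: pixel in scene -> xy at heights
for u in((265,333),(365,310),(480,285)):
    for z in(.25,.35,.45,.6): print(u,z,np.round(onz(F["scene"],*u,z),3))
cv2.imwrite("pics/t2.png",np.hstack([F["top"]["color"][140:420,0:300,::-1],F["scene"]["color"][140:420,200:560,::-1]]))
E
```

```text
0.1 [0.632 0.216 0.197] [[193. 197.]] [[281. 279.]]
0.2 [0.628 0.28  0.273] [[158. 192.]] [[279. 299.]]
0.3 [0.624 0.345 0.35 ] [[116. 185.]] [[277. 323.]]
0.35 [0.622 0.377 0.388] [[ 92. 182.]] [[275. 337.]]
(array([0.645, 0.369, 0.359]), np.float64(0.001))
(265, 333) 0.25 [0.651 0.358]
(265, 333) 0.35 [0.646 0.368]
(265, 333) 0.45 [0.641 0.377]
(265, 333) 0.6 [0.634 0.391]
(365, 310) 0.25 [0.424 0.277]
(365, 310) 0.35 [0.438 0.293]
(365, 310) 0.45 [0.451 0.309]
(365, 310) 0.6 [0.471 0.334]
(480, 285) 0.25 [0.154 0.184]
(480, 285) 0.35 [0.19  0.208]
(480, 285) 0.45 [0.226 0.232]
(480, 285) 0.6 [0.279 0.267]
```

View pics/t2.png

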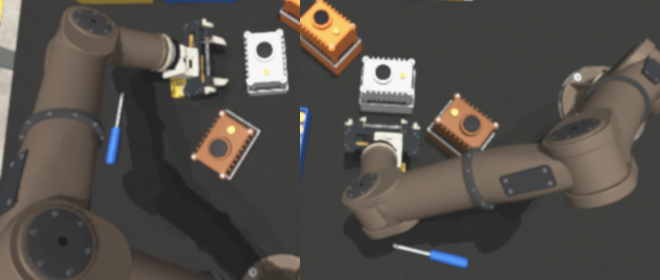

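Wrist centre is about 0.31 m high at pushing height and the forearm rises from there, so it clears the 0.21 m brown box. I go down.

```bash
python3 - <<'E'
from mv import *
s,p,R=state()
print(s["t"],p)
for q in ([.639,.145,.043],[.638,.122,.041]): print(row(q,hand(.063),p,R))
E
```

```text
3.35 [0.63600683 0.15187474 0.11999848]
[0.0441, 0.0026, 0.0635, -0.1, 0.0, -0.1, 1]
[0.0279, 0.0002, 0.0797, -0.1, 0.0, -0.1, 1]
```

Request:
send_rows:
  plan:
    - [[0.015,0.001,0.021,0,0,0,1],[0.029,0.002,0.042,0,0,0,1],[0.044,0.003,0.063,0,0,0,1],[0.039,0.002,0.068,0,0,0,1],[0.034,0.001,0.074,0,0,0,1],[0.028,0.0,0.08,0,0,0,1],[0.028,0.0,0.08,0,0,0,1],[0.028,0.0,0.08,0,0,0,1]]

```text
t: 4.02
eef_pos: [0.6386, 0.121, 0.0424]
tool_rot: [3.138, 0.697, 1.628]
ft_force: [-0.3, 0.4, 0.5]
opening: 0.0915
gripper_force: 0.0
```

```bash
cat > path.py <<'E'
from mv import *
# box-centre path as a car driven backwards to the bar; prints rows from box s0 to s1 (mm travelled), given start pose
def path(b0,yawf,S,ds=.001):
    b=np.array(b0,float);out=[b.copy()];s=0
    while s<S-1e-9:
        s+=ds;b[2]=yawf(s);b[:2]+=ds*np.array([np.sin(b[2]),-np.cos(b[2])]);out.append(b.copy())
    return np.array(out)
def tcp(b,off=.0625,z=.041):
    return [b[0]-off*np.sin(b[2]),b[1]+off*np.cos(b[2]),z]
E
python3 - <<'E'
from path import *
s,p,R=state();print(s["t"],np.round(p,4),s["ft_force"])
b0=[.6357,.0382,.063]
bar=np.array([.599,-.304]);a=.081;ex=np.array([np.cos(a),np.sin(a)]);ey=np.array([-ex[1],ex[0]])
yf=lambda s:np.interp(s,[0,.09,.17,.262,.3],[.063,-.24,-.24,.081,.081])
P=path(b0,yf,.29)
for k in(0,50,90,130,170,200,230,262,270,280): d=P[k,:2]-bar;print(k,np.round(P[k],3),np.round([d@ex,d@ey],3))
print(p,tcp(P[0])) 
for k in(0,5,10,15,20,25,30): print(k,row(tcp(P[k]),hand(P[k,2]),p,R))
E
```

```text
4.0167 [0.6386 0.121  0.0424] [-0.29375919  0.40992026  0.50808994]
0 [0.636 0.038 0.063] [0.064 0.338]
50 [ 0.635 -0.012 -0.105] [0.059 0.288]
90 [ 0.628 -0.051 -0.24 ] [0.049 0.25 ]
130 [ 0.618 -0.09  -0.24 ] [0.036 0.212]
170 [ 0.609 -0.129 -0.24 ] [0.024 0.174]
200 [ 0.603 -0.158 -0.135] [0.016 0.145]
230 [ 0.601 -0.188 -0.031] [0.011 0.115]
262 [ 0.601 -0.22   0.081] [0.009 0.083]
270 [ 0.602 -0.228  0.081] [0.009 0.075]
280 [ 0.603 -0.238  0.081] [0.009 0.065]
[0.63861249 0.12102187 0.04237817] [np.float64(0.6317651041394049), np.float64(0.10057600976790892), 0.041]
0 [-0.0145, -0.008, 0.0139, -0.0, -0.0, -0.3, 1]
5 [-0.0183, -0.007, 0.0171, 0.6, -0.0, 0.5, 1]
10 [-0.0221, -0.0061, 0.0203, 1.2, -0.0, 1.2, 1]
15 [-0.026, -0.0052, 0.0236, 1.8, -0.0, 1.9, 1]
20 [-0.0299, -0.0045, 0.0268, 2.5, -0.0, 2.7, 1]
25 [-0.0338, -0.0038, 0.0301, 3.1, -0.0, 3.4, 1]
30 [-0.0376, -0.0032, 0.0333, 3.7, -0.0, 4.2, 1]
```

Request:
send_rows:
  plan:
    - [[-0.005,-0.003,0.005,0,0,0,1],[-0.009,-0.005,0.009,0,0,-0.1,1],[-0.0125,-0.007,0.012,0,0,-0.3,1],[-0.0145,-0.008,0.0139,0,0,-0.3,1],[-0.0165,-0.0075,0.0155,0.3,0,0.1,1],[-0.0183,-0.007,0.0171,0.6,0,0.5,1],[-0.0202,-0.0066,0.0187,0.9,0,0.9,1],[-0.0221,-0.0061,0.0203,1.2,0,1.2,1],[-0.024,-0.0056,0.022,1.5,0,1.6,1],[-0.026,-0.0052,0.0236,1.8,0,1.9,1],[-0.028,-0.0048,0.0252,2.1,0,2.3,1],[-0.0299,-0.0045,0.0268,2.5,0,2.7,1]]

```text
t: 5.02
eef_pos: [0.6373, 0.0887, 0.0387]
tool_rot: [3.141, 0.689, 1.574]
ft_force: [-1.3, 19.3, 9.2]
opening: 0.0915
gripper_force: 9.7
```

```bash
cat > chk.py <<'E'
from path import *
def look(uts,utt,p0):
    F={c:grab(c) for c in("scene","top")};obs=[]
    for c,z in(("scene",0),("top",0)):
        u=proj(F[c],[p0[0],p0[1],.1])[0]
        m=mask_near(c,"battery_box",u)
        if m is not None: obs.append((F[c],m))
    return [tuple(np.round(fit([o],BOX,p0)[0],3)) for o in obs],F
E
python3 - <<'E'
from chk import *
print(look(0,0,[.636,.018,.0])[0])
s,p,R=state();print(s["t"],np.round(p,4),s["ft_force"],s["tool_rot"])
E
```

```text
[(np.float64(0.639), np.float64(0.032), np.float64(0.014)), (np.float64(0.637), np.float64(0.024), np.float64(0.024))]
5.2167 [0.6375 0.0876 0.0387] [-0.19429166 15.06994133  6.95524553] [3.14113157 0.69051524 1.57311393]
```

```bash
cat > plan.py <<'E'
from path import *
import sys
bar=np.array([.599,-.304]);a=.081;ex=np.array([np.cos(a),np.sin(a)]);ey=np.array([-ex[1],ex[0]])
def go(S,Y,ks,z=.041,S1=.27):
    s,p,R=state();yaw=np.arctan2(R[1,1],R[0,1]);b=[p[0]+.0625*np.sin(yaw),p[1]-.0625*np.cos(yaw),yaw]
    f=lambda x:np.interp(x,S,[yaw]+Y)
    P=path(b,f,S1)
    d=(np.array(b[:2])-bar);print("t",round(s["t"],2),"z",round(p[2],4),"F",np.round(s["ft_force"],1),"box",np.round(b,3),"bar",np.round([d@ex,d@ey],4))
    for k in range(0,len(P),40): d=P[k,:2]-bar;print(k,np.round(P[k],3),np.round([d@ex,d@ey],3))
    p=p.copy();p[2]=z if abs(p[2]-z)<.0 else p[2]
    for k in ks: print(row(tcp(P[k],z=p[2]),hand(P[k,2]),p,R))
E
python3 -c "
from plan import *
go([0,.07,.16,.24,.3],[-.26,-.26,.081,.081],[4,12,20,28,36,44,48])"
```

```text
t 5.22 z 0.0387 F [-0.2 15.1  7. ] box [0.638 0.025 0.003] bar [0.0651 0.3249]
0 [0.638 0.025 0.003] [0.065 0.325]
40 [ 0.635 -0.015 -0.147] [0.059 0.285]
80 [ 0.626 -0.054 -0.26 ] [0.047 0.247]
120 [ 0.616 -0.092 -0.26 ] [0.034 0.21 ]
160 [ 0.605 -0.131 -0.26 ] [0.02  0.172]
200 [ 0.599 -0.17  -0.089] [0.01  0.133]
240 [ 0.598 -0.21   0.081] [0.007 0.093]
[-0.0031, 0.0009, 0.0026, 0.6, -0.4, 0.6, 1]
[-0.0093, 0.0025, 0.0077, 1.7, -0.4, 2.0, 1]
[-0.0155, 0.0039, 0.0128, 2.8, -0.4, 3.3, 1]
[-0.0218, 0.005, 0.018, 3.9, -0.4, 4.6, 1]
[-0.0281, 0.0059, 0.0232, 5.0, -0.4, 5.9, 1]
[-0.0344, 0.0066, 0.0284, 6.1, -0.4, 7.3, 1]
[-0.0376, 0.0068, 0.031, 6.6, -0.4, 7.9, 1]
```

Request:
send_rows:
  plan:
    - [[-0.0031,0.0009,0.0026,0.6,-0.2,0.6,1],[-0.0062,0.0017,0.0052,1.1,-0.4,1.3,1],[-0.0093,0.0025,0.0077,1.7,-0.4,2.0,1],[-0.0124,0.0032,0.0103,2.2,-0.4,2.6,1],[-0.0155,0.0039,0.0128,2.8,-0.4,3.3,1],[-0.0187,0.0045,0.0154,3.3,-0.4,3.9,1],[-0.0218,0.005,0.018,3.9,-0.4,4.6,1],[-0.025,0.0055,0.0206,4.4,-0.4,5.3,1],[-0.0281,0.0059,0.0232,5.0,-0.4,5.9,1],[-0.0313,0.0063,0.0258,5.5,-0.4,6.6,1],[-0.0344,0.0066,0.0284,6.1,-0.4,7.3,1],[-0.0376,0.0068,0.031,6.6,-0.4,7.9,1]]

```text
t: 6.22
eef_pos: [0.6448, 0.0388, 0.0388]
tool_rot: [3.141, 0.697, 1.393]
ft_force: [2.9, 16.7, 4.7]
opening: 0.0916
gripper_force: 8.2
```

```bash
python3 - <<'E'
from chk import *
from plan import go
x,F=look(0,0,[.634,-.022,-.15]);print(x)
cv2.imwrite("pics/p1.png",np.hstack([cv2.resize(F["top"]["color"][100:320,150:420,::-1],(400,326)),cv2.resize(F["scene"]["color"][100:320,180:450,::-1],(400,326))]))
go([0,.03,.115,.195,.3],[-.26,-.26,.081,.081],[4,12,20,28,36,44,48])
E
```

```text
[(np.float64(0.633), np.float64(-0.019), np.float64(-0.17)), (np.float64(0.63), np.float64(-0.025), np.float64(-0.184))]
t 6.42 z 0.0389 F [ 4.3 11.3  2.3] box [ 0.633 -0.025 -0.178] bar [0.057  0.2758]
0 [ 0.633 -0.025 -0.178] [0.057 0.276]
40 [ 0.624 -0.063 -0.26 ] [0.045 0.238]
80 [ 0.614 -0.102 -0.26 ] [0.031 0.2  ]
120 [ 0.604 -0.141 -0.239] [0.018 0.162]
160 [ 0.598 -0.18  -0.068] [0.009 0.123]
200 [ 0.599 -0.22   0.081] [0.006 0.084]
240 [ 0.602 -0.26   0.081] [0.006 0.044]
[-0.0031, 0.0007, 0.0026, 0.4, 0.1, 0.4, 1]
[-0.0092, 0.0018, 0.0077, 1.2, 0.1, 1.4, 1]
[-0.0154, 0.0028, 0.0129, 2.0, 0.1, 2.4, 1]
[-0.0215, 0.0037, 0.0181, 2.8, 0.1, 3.3, 1]
[-0.0277, 0.0033, 0.0233, 3.0, 0.1, 3.6, 1]
[-0.0338, 0.0027, 0.0284, 3.0, 0.1, 3.6, 1]
[-0.0368, 0.0024, 0.031, 3.0, 0.1, 3.6, 1]
```

View pics/p1.png

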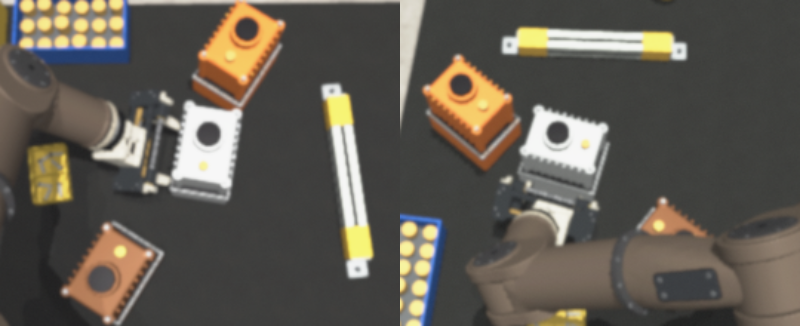

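The push works. The hand-based box pose (0.633, −0.025, −0.18) matches the camera fit, and the box is clear of orange at (240,55) in the left half. I continue.

Request:
send_rows:
  plan:
    - [[-0.0031,0.0007,0.0026,0.4,0.1,0.4,1],[-0.0062,0.0013,0.0052,0.8,0.1,0.9,1],[-0.0092,0.0018,0.0077,1.2,0.1,1.4,1],[-0.0123,0.0023,0.0103,1.6,0.1,1.9,1],[-0.0154,0.0028,0.0129,2.0,0.1,2.4,1],[-0.0185,0.0033,0.0155,2.4,0.1,2.9,1],[-0.0215,0.0037,0.0181,2.8,0.1,3.3,1],[-0.0246,0.0035,0.0207,3.0,0.1,3.5,1],[-0.0277,0.0033,0.0233,3.0,0.1,3.6,1],[-0.0307,0.003,0.0258,3.0,0.1,3.6,1],[-0.0338,0.0027,0.0284,3.0,0.1,3.6,1],[-0.0368,0.0024,0.031,3.0,0.1,3.6,1]]

```text
t: 7.42
eef_pos: [0.6386, -0.0092, 0.0389]
tool_rot: [3.14, 0.695, 1.311]
ft_force: [4.7, 16.2, 4.7]
opening: 0.0919
gripper_force: 8.3
```

```bash
python3 - <<'E'
from plan import go
go([0,.07,.155,.3],[-.26,.081,.081],[4,12,20,28,36,44,48])
E
```

```text
t 7.42 z 0.0389 F [ 4.7 16.2  4.7] box [ 0.623 -0.07  -0.259] bar [0.0425 0.2317]
0 [ 0.623 -0.07  -0.259] [0.043 0.232]
40 [ 0.612 -0.108 -0.259] [0.029 0.194]
80 [ 0.602 -0.147 -0.22 ] [0.016 0.156]
120 [ 0.597 -0.187 -0.059] [0.007 0.117]
160 [ 0.598 -0.227  0.081] [0.005 0.077]
200 [ 0.601 -0.266  0.081] [0.005 0.037]
240 [ 0.604 -0.306  0.081] [ 0.005 -0.003]
[-0.0031, 0.0, 0.0026, 0.1, -0.2, -0.0, 1]
[-0.0092, 0.0, 0.0077, 0.1, -0.2, -0.0, 1]
[-0.0154, 0.0, 0.0128, 0.1, -0.2, -0.0, 1]
[-0.0215, 0.0, 0.0179, 0.1, -0.2, -0.0, 1]
[-0.0276, 0.0, 0.0231, 0.1, -0.2, -0.0, 1]
[-0.0338, 0.0, 0.0282, 0.1, -0.2, -0.0, 1]
[-0.0369, 0.0, 0.0308, 0.1, -0.2, -0.0, 1]
```

Request:
send_rows:
  plan:
    - [[-0.0031,0,0.0026,0,0,0,1],[-0.0062,0,0.0051,0,0,0,1],[-0.0092,0,0.0077,0,0,0,1],[-0.0123,0,0.0103,0,0,0,1],[-0.0154,0,0.0128,0,0,0,1],[-0.0185,0,0.0154,0,0,0,1],[-0.0215,0,0.0179,0,0,0,1],[-0.0246,0,0.0205,0,0,0,1],[-0.0276,0,0.0231,0,0,0,1],[-0.0307,0,0.0257,0,0,0,1],[-0.0338,0,0.0282,0,0,0,1],[-0.0369,0,0.0308,0,0,0,1]]

```text
t: 8.42
eef_pos: [0.626, -0.056, 0.0389]
tool_rot: [3.14, 0.696, 1.311]
ft_force: [4.5, 14.5, 1.4]
opening: 0.0918
gripper_force: 7.6
```

```bash
python3 - <<'E'
from chk import *
from plan import go
x,F=look(0,0,[.61,-.118,-.26]);print(x)
go([0,.015,.095,.3],[-.26,.081,.081],[4,12,20,28,36,44,48])
E
```

```text
[(np.float64(0.61), np.float64(-0.113), np.float64(-0.263)), (np.float64(0.61), np.float64(-0.117), np.float64(-0.28))]
t 8.62 z 0.0391 F [3.8 9.2 0.2] box [ 0.609 -0.118 -0.26 ] bar [0.0253 0.1847]
0 [ 0.609 -0.118 -0.26 ] [0.025 0.185]
40 [ 0.6   -0.157 -0.153] [0.013 0.147]
80 [ 0.598 -0.197  0.017] [0.007 0.107]
120 [ 0.601 -0.237  0.081] [0.007 0.067]
160 [ 0.604 -0.276  0.081] [0.007 0.027]
200 [ 0.607 -0.316  0.081] [ 0.007 -0.013]
240 [ 0.61  -0.356  0.081] [ 0.007 -0.053]
[-0.0031, -0.0, 0.0026, 0.0, -0.0, -0.0, 1]
[-0.0092, -0.0, 0.0077, 0.0, -0.0, -0.0, 1]
[-0.0153, -0.0013, 0.0129, -0.8, -0.0, -1.0, 1]
[-0.0215, -0.0031, 0.0181, -2.0, -0.0, -2.5, 1]
[-0.0278, -0.0046, 0.0233, -3.3, -0.0, -4.0, 1]
[-0.034, -0.0059, 0.0285, -4.5, -0.0, -5.5, 1]
[-0.0372, -0.0064, 0.0312, -5.2, -0.0, -6.2, 1]
```

Request:
send_rows:
  plan:
    - [[-0.0031,0,0.0026,0,0,0,1],[-0.0062,0,0.0052,0,0,0,1],[-0.0092,0,0.0077,0,0,0,1],[-0.0123,-0.0006,0.0103,-0.4,0,-0.5,1],[-0.0153,-0.0013,0.0129,-0.8,0,-1.0,1],[-0.0184,-0.0022,0.0155,-1.4,0,-1.7,1],[-0.0215,-0.0031,0.0181,-2.0,0,-2.5,1],[-0.0247,-0.0039,0.0207,-2.7,0,-3.2,1],[-0.0278,-0.0046,0.0233,-3.3,0,-4.0,1],[-0.0309,-0.0053,0.0259,-3.9,0,-4.7,1],[-0.034,-0.0059,0.0285,-4.5,0,-5.5,1],[-0.0372,-0.0064,0.0312,-5.2,0,-6.2,1]]

```text
t: 9.62
eef_pos: [0.6065, -0.1017, 0.039]
tool_rot: [3.142, 0.697, 1.453]
ft_force: [0.2, 14.3, 0.3]
opening: 0.0918
gripper_force: 7.0
```

```bash
python3 - <<'E'
from plan import go
go([0,.047,.3],[.085,.085],[4,12,20,28,36,44,48,52,56,60],S1=.08)
E
```

```text
t 9.62 z 0.039 F [ 0.2 14.3  0.3] box [ 0.599 -0.164 -0.118] bar [0.0115 0.1397]
0 [ 0.599 -0.164 -0.118] [0.011 0.14 ]
40 [ 0.598 -0.204  0.055] [0.007 0.1  ]
80 [ 0.601 -0.244  0.085] [0.007 0.06 ]
[-0.0031, -0.001, 0.0026, -0.6, -0.0, -0.8, 1]
[-0.0093, -0.0029, 0.0078, -1.9, -0.0, -2.3, 1]
[-0.0155, -0.0045, 0.013, -3.2, -0.0, -3.8, 1]
[-0.0218, -0.0058, 0.0182, -4.4, -0.0, -5.3, 1]
[-0.0281, -0.0068, 0.0235, -5.7, -0.0, -6.8, 1]
[-0.0344, -0.0075, 0.0288, -7.0, -0.0, -8.3, 1]
[-0.0375, -0.0075, 0.0314, -7.5, -0.0, -8.9, 1]
[-0.0405, -0.0067, 0.0339, -7.5, -0.0, -8.9, 1]
[-0.0435, -0.0059, 0.0365, -7.5, -0.0, -8.9, 1]
[-0.0465, -0.0051, 0.039, -7.5, -0.0, -8.9, 1]
```

Request:
send_rows:
  plan:
    - [[-0.0031,-0.001,0.0026,-0.6,0,-0.8,1],[-0.0062,-0.002,0.0052,-1.2,0,-1.5,1],[-0.0093,-0.0029,0.0078,-1.9,0,-2.3,1],[-0.0124,-0.0037,0.0104,-2.5,0,-3.0,1],[-0.0155,-0.0045,0.013,-3.2,0,-3.8,1],[-0.0187,-0.0052,0.0156,-3.8,0,-4.5,1],[-0.0218,-0.0058,0.0182,-4.4,0,-5.3,1],[-0.025,-0.0063,0.0209,-5.1,0,-6.0,1],[-0.0281,-0.0068,0.0235,-5.7,0,-6.8,1],[-0.0313,-0.0072,0.0262,-6.4,0,-7.5,1],[-0.0344,-0.0075,0.0288,-7.0,0,-8.3,1],[-0.0375,-0.0075,0.0314,-7.5,0,-8.9,1]]

```text
t: 10.62
eef_pos: [0.592, -0.1501, 0.0391]
tool_rot: [-3.14, 0.698, 1.657]
ft_force: [-2.0, 14.2, -0.6]
opening: 0.0918
gripper_force: 6.5
```

```bash
python3 - <<'E'
from chk import *
from plan import go
x,F=look(0,0,[.599,-.212,.07]);print(x)
cv2.imwrite("pics/p2.png",np.hstack([cv2.resize(F["top"]["color"][120:300,230:410,::-1],(400,400)),cv2.resize(F["scene"]["color"][90:270,220:400,::-1],(400,400))]))
F_=F
for c,u in(("scene",(311,130)),("top",(385,223))):
    m=mask_near(c,"stop_bar",u)
    if m is not None: print(c,np.round(fit([(F[c],m)],BAR,[.599,-.304,.08])[0],4))
go([0,.005,.3],[.085,.085],[4,8,12,16,20,24,28],S1=.05)
E
```

```text
[(np.float64(0.6), np.float64(-0.216), np.float64(0.094)), (np.float64(0.594), np.float64(-0.212), np.float64(0.087))]
scene [ 0.601  -0.3027  0.0801]
top [ 0.598  -0.3069  0.0863]
t 10.92 z 0.0393 F [-0.9  8.9 -3.3] box [ 0.597 -0.213  0.083] bar [0.0051 0.0904]
0 [ 0.597 -0.213  0.083] [0.005 0.09 ]
40 [ 0.6   -0.253  0.085] [0.005 0.05 ]
[-0.0031, -0.0001, 0.0026, -0.2, 0.1, 0.0, 1]
[-0.0061, -0.0001, 0.0052, -0.2, 0.1, -0.0, 1]
[-0.0092, -0.0001, 0.0077, -0.2, 0.1, -0.0, 1]
[-0.0122, -0.0001, 0.0103, -0.2, 0.1, -0.0, 1]
[-0.0153, -0.0001, 0.0129, -0.2, 0.1, -0.0, 1]
[-0.0184, -0.0001, 0.0155, -0.2, 0.1, -0.0, 1]
[-0.0214, -0.0001, 0.018, -0.2, 0.1, -0.0, 1]
```

View pics/p2.png

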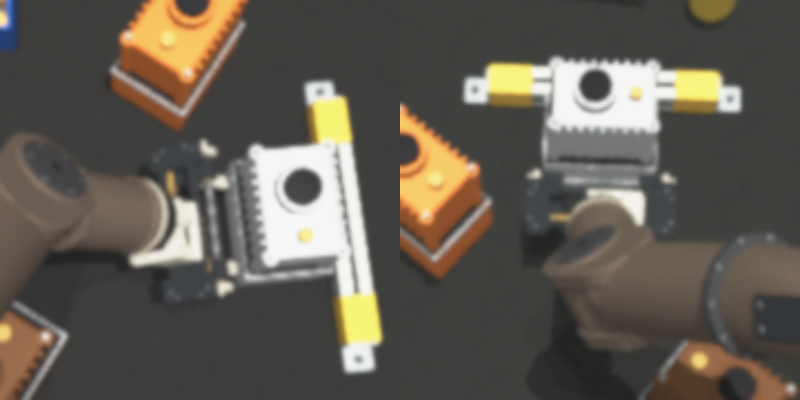

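Box is square and centred on the bar's bare middle, with about 15 mm to go. I close in slowly and watch the force.

Request:
send_rows:
  plan:
    - [[-0.001,0,0.0008,0,0,0,1],[-0.002,0,0.0017,0,0,0,1],[-0.003,0,0.0025,0,0,0,1],[-0.004,0,0.0034,0,0,0,1],[-0.005,0,0.0042,0,0,0,1],[-0.006,0,0.005,0,0,0,1],[-0.007,0,0.0059,0,0,0,1],[-0.0078,0,0.0066,0,0,0,1],[-0.0085,0,0.0071,0,0,0,1],[-0.0092,0,0.0077,0,0,0,1]]

```text
t: 11.75
eef_pos: [0.5933, -0.1617, 0.0391]
tool_rot: [-3.14, 0.698, 1.657]
ft_force: [-1.7, 13.5, 0.2]
opening: 0.0915
gripper_force: 7.1
```

Request:
send_rows:
  plan:
    - [[-0.0007,0,0.0006,0,0,0,1],[-0.0014,0,0.0011,0,0,0,1],[-0.002,0,0.0017,0,0,0,1],[-0.0025,0,0.0021,0,0,0,1]]

```text
t: 12.08
eef_pos: [0.5936, -0.1649, 0.0391]
tool_rot: [-3.14, 0.698, 1.656]
ft_force: [-1.7, 14.0, -0.3]
opening: 0.0921
gripper_force: 6.9
```

Request:
send_rows:
  plan:
    - [[-0.0007,0,0.0006,0,0,0,1],[-0.0014,0,0.0011,0,0,0,1],[-0.002,0,0.0017,0,0,0,1]]

```text
t: 12.33
eef_pos: [0.5939, -0.1675, 0.0392]
tool_rot: [-3.14, 0.698, 1.657]
ft_force: [-0.8, 14.2, 1.0]
opening: 0.0915
gripper_force: 7.1
```

Request:
send_rows:
  plan:
    - [[-0.0007,0,0.0006,0,0,0,1],[-0.0014,0,0.0011,0,0,0,1]]

```text
t: 12.5
eef_pos: [0.5941, -0.1683, 0.039]
tool_rot: [-3.14, 0.697, 1.657]
ft_force: [-3.7, 22.1, 5.3]
opening: 0.0918
gripper_force: 11.3
```

Force is rising, so this is contact with the bar. I seat it a little more.

Request:
send_rows:
  plan:
    - [[-0.0007,0,0.0006,0,0,0,1],[-0.0012,0,0.001,0,0,0,1],[-0.0012,0,0.001,0,0,0,1]]

```text
t: 12.75
eef_pos: [0.5942, -0.1684, 0.0388]
tool_rot: [-3.14, 0.696, 1.658]
ft_force: [-7.1, 26.5, 9.1]
opening: 0.092
gripper_force: 13.4
```

```bash
python3 - <<'E'
from chk import *
x,F=look(0,0,[.600,-.23,.083]);print(x)
s,p,R=state();print(s["t"],np.round(p,4),s["ft_force"],s["ft_torque"],np.arctan2(R[1,1],R[0,1]))
E
```

```text
[(np.float64(0.601), np.float64(-0.225), np.float64(0.027)), (np.float64(0.598), np.float64(-0.229), np.float64(0.1))]
12.95 [ 0.5942 -0.1685  0.0388] [-6.75325328 26.13972105  8.31055524] [ 3.66149612  1.13384054 -0.88956664] 0.08628948399066358
```

Request:
send_rows:
  plan:
    - [[-0.0007,0,0.0006,0,0,0,1],[-0.0013,0,0.0011,0,0,0,1],[-0.0013,0,0.0011,0,0,0,1]]

```text
t: 13.2
eef_pos: [0.5943, -0.1687, 0.0387]
tool_rot: [-3.14, 0.695, 1.659]
ft_force: [-11.7, 35.1, 16.3]
opening: 0.0922
gripper_force: 17.7
```

```bash
python3 - <<'E'
from mv import *
s,p,R=state();print(s["t"],np.round(p,4),s["ft_force"],s["ft_torque"],np.arctan2(R[1,1],R[0,1]))
y=.085;bk=np.array([-np.sin(y),np.cos(y),0])
for q in(.01,.03,.06,.1): print(row(p+bk*q,R,p,R))
print(row(p+bk*.12+[0,0,.12],R,p,R))
E
```

```text
13.2 [ 0.5943 -0.1687  0.0387] [-11.73980331  35.09734988  16.30094108] [ 4.03757645  1.82978397 -1.51872152] 0.08710635048501246
[0.0077, 0.0, -0.0064, 0.0, 0.0, 0.0, 1]
[0.023, 0.0001, -0.0192, 0.0, 0.0, 0.0, 1]
[0.0461, 0.0001, -0.0384, 0.0, 0.0, 0.0, 1]
[0.0768, 0.0002, -0.064, 0.0, 0.0, 0.0, 1]
[0.0154, 0.0001, -0.169, 0.0, 0.0, 0.0, 1]
```

Request:
send_rows:
  plan:
    - [[0.002,0,-0.0016,0,0,0,1],[0.004,0,-0.0032,0,0,0,1],[0.008,0,-0.0064,0,0,0,1],[0.014,0,-0.012,0,0,0,1],[0.022,0,-0.019,0,0,0,1],[0.034,0,-0.029,0,0,0,1],[0.046,0,-0.038,0,0,0,1],[0.046,0,-0.05,0,0,0,1],[0.04,0,-0.07,0,0,0,1],[0.034,0,-0.09,0,0,0,1],[0.034,0,-0.09,0,0,0,1]]

```text
t: 14.12
eef_pos: [0.5881, -0.0898, 0.0897]
tool_rot: [3.14, 0.702, 1.652]
ft_force: [0.1, 0.9, -0.4]
opening: 0.0918
gripper_force: 0.0
```

```bash
python3 - <<'E'
from chk import *
x,F=look(0,0,[.600,-.23,.083]);print(x)
s,p,R=state();print(s["t"],np.round(p,4),s["ft_force"])
for c,u,l,P,p0 in(("scene",(286,317),"bolt_tray",TRAY,[.613,.283,.12]),("top",(457,266),"bottle",BOT,[.459,-.479,0])):
    m=mask_near(c,l,u)
    if m is not None: print(l,np.round(fit([(F[c],m)],P,p0)[0],3))
im={}
for c in F:
    I=F[c]["color"][:,:,::-1].copy();im[c]=I
cv2.imwrite("pics/e.png",np.hstack([cv2.resize(im["top"][120:300,230:410],(400,400),interpolation=2),cv2.resize(im["scene"][90:270,220:400],(400,400),interpolation=2)]))
E
```

```text
[(np.float64(0.601), np.float64(-0.228), np.float64(0.092)), (np.float64(0.596), np.float64(-0.228), np.float64(0.085))]
14.3167 [ 0.5858 -0.0927  0.0868] [ 0.39748589 -0.63312883  0.26463592]
bolt_tray [0.613 0.286 0.132]
bottle [ 0.458 -0.478  0.006]
```

View pics/e.png

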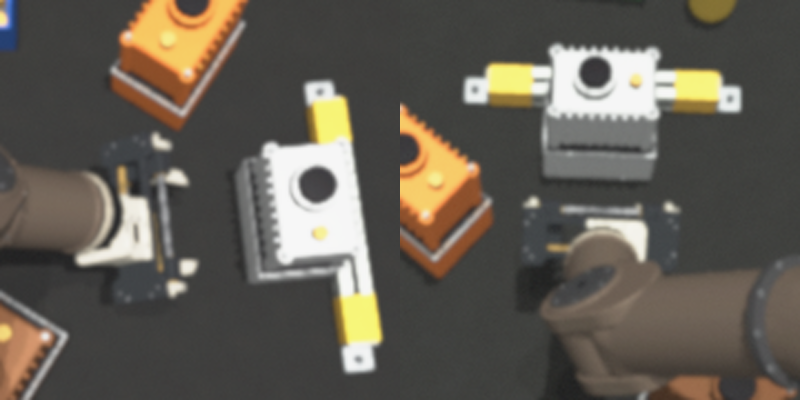

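The box stands flat and square against the bare middle of the bar, at (300,205) and (600,110). The hand is clear with no force on it, and the tray and bottle fits are unchanged. I hand the job in.

```bash
python3 -c "
from plant import workorder
print(workorder.finish_job())"
```

```text
the job is handed in; nothing more can be done
None
```

The battery box is square against the bare middle of the stop bar, about 5 mm off its centre and still upright, pushed only low on its casting; the hand is clear and the job was handed in at about 14 s.

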